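# Stand the toppled table sign back up on its doily

### The job

One of the two table signs, the one with the yellow balloon picture, has been knocked over beside its place. Using only pushes with the fingertips, never pinching or lifting it, tip it back up onto its foot and slide it over until the foot stands wholly on the empty white paper doily. Push gently, and leave the other sign and all the tableware where they stand.

Things in the scene. Friction and masses are not known exactly. Their poses are not given: they have to be found in the camera images.
- sign: Toppled sign, yellow balloon pictured on both sides, 0.27 to 0.37 kg: a white cast-resin foot 90 mm (own x) by 120 mm (own y) by 18 mm (own z), with a clear panel rising mid-top, 4 mm thick (x), 90 mm wide (y), 140 mm high; 158 mm tall, alike from both sides (it may face either way). Origin: centre of the foot's underside; z runs up the panel, vertical when it stands (origin height 0).
- sign_edge (a point): Middle of the foot edge that rests on the table at the start (own x -45 mm, z 18 mm); tipped up, the sign turns about it, then about the foot's bottom edge 18 mm beyond, without sliding. At the start it lies on this edge and the panel's top edge: the panel points roughly towards the robot, 17 degrees below level; the foot rises leaning 17 degrees over the panel, its origin 48 mm high.
- sign_rim (a point): Middle of the raised 120 mm edge of the foot, on the panel side (own x +45 mm, z 18 mm): 86 mm high at the start. Push here, or up to 30 mm lower, level, away from the panel, with about 1 N: it turns about sign_edge, passes its balance point after 45 degrees and drops flat beyond sign_edge. Standing, the sign slides when its foot is pushed low, with 1.5 to 3 N.
- sign_panel (a point): Point in the panel on its middle line, 60 mm above the foot's underside (the panel runs on to 158 mm). As the foot drops, the panel swings up and over until it stands 63 mm beyond where sign_edge was. A hand still in its way catches it, and must draw on, away, to let it come upright.
- doily: The empty doily, the sign's place: a flat white round of paper with a scalloped rim, 196 mm across and about 1 mm thin, fixed, to the left or the right of the toppled sign. Nothing catches on it. Origin: its centre, on the table.
- sign2: The other table sign, with a pink heart: same shape, size and weight, standing upright on the other doily. Origin: centre of the foot's underside. Leave it alone.
- doily2: The other doily, under the heart sign, 196 mm across, fixed. Origin: its centre.
- cup_a: Pink paper cup, 76 mm across at the rim, 95 mm high, standing farther from the robot than the signs. Origin: centre of its underside. Leave it alone.
- cup_b: Pink paper cup of the same size, at the left-hand place. Origin: centre of its underside. Leave it alone.
- plate_a: Pink paper plate, 180 mm across, 16 mm high, at the left-hand place. Origin: centre of its underside. Leave it alone.
- plate_b: Pink paper plate, 180 mm across, 16 mm high, at the right-hand place. Origin: centre of its underside. Leave it alone.
- cupcake: Cupcake in a pink case with pale icing, 74 mm across, 98 mm high, standing farther from the robot than the signs. Origin: centre of its underside. Leave it alone.
- jar: Yellow sweet jar with a white cap, 72 mm across, 100 mm high, standing farther from the robot than the signs. Origin: centre of its underside. Leave it alone.
- favour: Pale pink favour box with a ribbon, 80 by 80 by 60 mm high (78 mm with its bow), at the right-hand place. Origin: centre of its underside. Leave it alone.
Things that resemble listed ones, but are neither listed nor needed, are in the scene too. Leave any orange look-alike of the sign alone.

How it is judged:
At the end, for the whole second after the job is handed in: The toppled sign stands upright (within 3.4 degrees) with its foot flat on the table, at rest, its centre within 30 mm of the empty doily's centre; the other sign and all tableware still stand within 40 mm of where they were (angle between sign's own z axis and vertical below 0.06 rad and height (world z) of sign below 0.005 m and horizontal distance between sign and doily below 0.03 m and linear speed of sign below 0.02 m/s and angular speed of sign below 0.1 rad/s and distance of each of sign2, cup_a, cup_b, plate_a, plate_b, cupcake, jar, favour from where it was at the start of the episode below 0.04 m and angle between each of sign2, cup_a, cup_b, plate_a, plate_b, cupcake, jar, favour's own z axis and vertical below 0.4 rad); the robot touches nothing.
It fails at once if the toppled sign is lifted off the table or carried (height (world z) of sign above 0.068 m or (angle between sign's own z axis and vertical below 0.35 rad and height (world z) of sign above 0.03 m)).
It fails at once if the toppled sign is pinched, or shoved roughly: more than 25 N between the fingers and the sign (contact force between the fingers and sign above 25 N).
It fails at once if the other sign or a piece of the tableware is shifted by more than 40 mm or tipped (distance of any of sign2, cup_a, cup_b, plate_a, plate_b, cupcake, jar, favour from where it was at the start of the episode above 0.04 m or angle between any of sign2, cup_a, cup_b, plate_a, plate_b, cupcake, jar, favour's own z axis and vertical above 0.4 rad).
It also fails if it takes over 72 s, if anything falls off the work surface, if the arm or the gripper's body presses on something with over 40 N, if the wrist force passes 120 N, or if a joint passes its speed limit or range.

### The arm

A 6-joint arm with a two-finger parallel gripper is mounted at the origin on the work surface. World frame = base frame: x ahead of the robot, y to its left, z up, the work surface at z = 0. Lengths are in m, angles in rad, forces in N, time in s.
With the tool pointing down it reaches from about 0.35 to 0.775 m from the base axis. Payload 7.3 kg.
Tool frame: the origin (TCP) lies midway between the tips of the shut fingers; the grasp point (between the pads) lies 19 mm behind it (tcp_to_grasp is the distance from the TCP to the grasp point, in m); z points along the fingers, y is the line along which they close (so a half turn about z gives the same grasp; the last joint's range is limited). The gripper opens to 92 mm and grips with 3 to 60 N. Pads are 19 mm wide; open, the fingers measure 130 mm over their backs; the gripper's body (75 mm by 190 mm) begins 47 mm behind the grasp point.
Start: joints at [-1.485, 0.342, 1.524, -0, 1.275, -0.146], TCP at [0.121, -0.511, 0.227] pointing down, gripper open.
Joint ranges: [-2.53, 2.53], [-0.77, 2.02], [0.04, 2.7], [-1, 4.14], [0.28, 2.66], [-3.11, 3.11]. Speed limits (rad/s): [2.57, 2.57, 3.14, 3.14, 3.14, 3.14].

### API

Orientations are given as [roll, pitch, yaw] about the fixed x, y, z axes, in that order (R = Rz(yaw) Ry(pitch) Rx(roll)).
In Python, from cell import observe, read_camera, calibration, hand_in, tcp_to_grasp gives the robot as it stands.
- The arm moves only by the tool send_rows, never from a script. Its argument "targets" is a list of rows, each a list of 5 numbers: the opening, from 0 (shut) to 1 (fully open), then the shift along the world's x, y, z in m, then the turn about the world's z in rad. A call has 1 to 5 rows; each row shifts and turns the commanded pose from where the row before left it; what a row does not reach is not made up. A row lasts 1/10 s, in which the tool goes at most 50 mm and 8.59 degrees, less where a joint would pass 70% of its speed; a pose out of reach is approached as far as the arm can. A call is refused whole if a number of a shift passes 0.05 or a number of a turn 0.15, either way. A call with a gripper value outside its range is refused whole. The fingers move at their own pace and stop on an object; "grip_force" is the grip in N (left out, the last holds). Time passes only in rows, so rows that do not move let the fingers close. It gives the time, the measured TCP pose, the force, the opening and the grip force at its end, in the units of the state.
- observe(): the state, without advancing time (a new reading comes with each control period).
- read_camera(name): name is "scene" or "top"; returns (picture, depth): 420x560x3 uint8, red, green, blue; 420x560 float32, m along the optical axis (not along the pixel's ray), 0 where there is no reading.
- calibration(name): a dict with "intrinsics" (3x3 intrinsics, pixels), "world_to_cam" (4x4, takes a point from world to camera coordinates). Camera axes: x right, y up, looking along -z (the intrinsics and any distortion apply to the point x, -y, -z); pixel columns grow to the right and rows downward; lengths in m; the calibration is good to about 2 mm. A picture is of the moment at which its call begins. calibration takes no time and is no camera call.
- hand_in(): hands the job in; it is judged then, once.
The state is a dict: "time": time; "qpos": joint angles; "qvel": joint speeds; "joint_efforts": joint torques, N m; "tool_pos": TCP position; "tool_rot": TCP orientation; "contact_force": force on the tool from outside, world axes, zero at the start; "torque": the same for the moment, N m; "opening": finger opening in m; "grip_force": force on a finger pad.
Only numpy, scipy, OpenCV 4.12 (cv2) and the standard library are available. Lean on these libraries where they do the work, as an engineer would, in place of code of your own. Each camera call takes 0.05 s, during which the arm holds its last target. There are 200 camera calls.

## Working session

There is one attempt and no reset: what is moved stays moved. The work goes in short steps, Python scripts to look and compute and a tool call to move; the robot and the scene stay as the last step left them, time stands still between calls to the robot, and variables do not carry over. Pictures are saved under pics/ and viewed, at most 10 in all, crops included, and the job is handed in when it is done.

Besides the shell and the picture viewer there is one more tool, called after ">>>" as name(argument=value, ...), one argument or row to a line, values as JSON. send_rows: Moves the arm, as the interface text tells. Its arguments: {"type":"object","properties":{"targets":{"type":"array","items":{"type":"array","items":{"type":"number"}}},"grip_force":{"type":"number"}},"required":["targets"]}

```bash
mkdir -p pics; ls; cat > h.py <<'E'
import numpy as np, cv2
from cell import *
def snap(n,f):
    p,d=read_camera(n); cv2.imwrite(f'pics/{f}.png',cv2.cvtColor(p,cv2.COLOR_RGB2BGR)); np.save(f'pics/{f}.npy',d); return p,d
def world(n,d,u=None,v=None):
    c=calibration(n);K=np.array(c['intrinsics']);M=np.array(c['world_to_cam'])
    if u is None: v,u=np.mgrid[0:d.shape[0],0:d.shape[1]]
    u=np.asarray(u);v=np.asarray(v); z=d[v,u]
    P=np.stack([(u-K[0,2])/K[0,0]*z,-(v-K[1,2])/K[1,1]*z,-z,np.ones_like(z)],-1)
    return (P@np.linalg.inv(M).T)[...,:3]
E
python3 - <<'E'
from h import *
snap('scene','s0');snap('top','t0')
for n in('scene','top'):print(calibration(n))
print(observe())
E
```

```text
pics
{'intrinsics': array([[415.19759166,   0.        , 279.36141352],
       [  0.        , 415.19759166, 215.01684949],
       [  0.        ,   0.        ,   1.        ]]), 'world_to_cam': array([[-0.85168338,  0.52358617, -0.02220248,  0.40562707],
       [-0.33613293, -0.51328035,  0.78965685,  0.08499505],
       [ 0.4020573 ,  0.68000059,  0.6131469 , -1.53187064],
       [ 0.        ,  0.        ,  0.        ,  1.        ]])}
{'intrinsics': array([[516.57515266,   0.        , 276.14388204],
       [  0.        , 516.57515266, 217.70687971],
       [  0.        ,   0.        ,   1.        ]]), 'world_to_cam': array([[ 0.0278131 , -0.99935429,  0.02274711, -0.0313095 ],
       [ 0.98826943,  0.03090886,  0.14955993, -0.48662709],
       [-0.15016645,  0.01832055,  0.98849097, -1.73478126],
       [ 0.        ,  0.        ,  0.        ,  1.        ]])}
{'time': 0.1, 'qpos': array([-1.48501876e+00,  3.42622763e-01,  1.52490500e+00, -1.17556548e-05,
        1.27541555e+00, -1.45936033e-01]), 'qvel': array([ 0.00077481, -0.00091244, -0.00178084,  0.0001857 , -0.00030433,
        0.00018795]), 'joint_efforts': array([ 1.70973122e-03, -4.32003200e+01, -2.44694263e+01,  7.18804006e-02,
        5.25249972e-02, -5.10034954e-05]), 'tool_pos': array([ 0.12058352, -0.51059324,  0.22613594]), 'tool_rot': array([-3.14025472e+00, -1.85288024e-04,  2.31716907e-01]), 'contact_force': array([-0.29101372, -0.2500219 , -0.58775879]), 'torque': array([-0.02454222, -0.0181935 , -0.01689292]), 'grip_force': 0.0, 'opening': 0.09173514626573802}
```

View pics/s0.png

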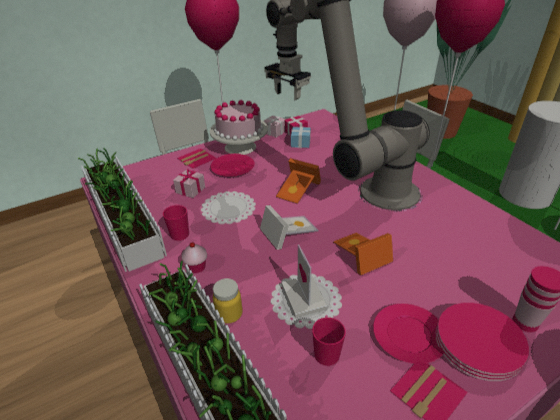

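View pics/t0.png

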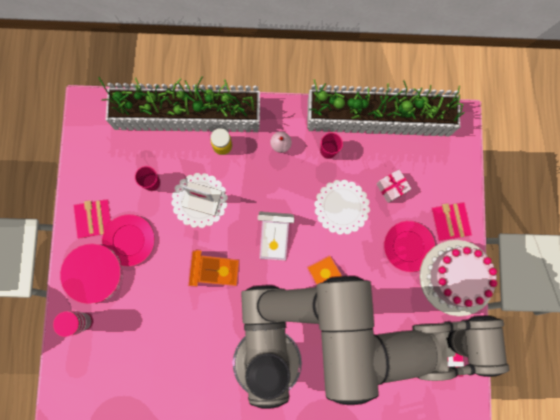

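The scene view shows the toppled white sign at about (285,227) with its panel towards the robot, and the empty doily at about (229,207). In the top view the sign's foot is at (275,218), the panel at (274,240) and the doily at (342,206). The orange look-alikes are at (213,268) and (325,270), and the heart sign at (200,200).

```bash
python3 - <<'E'
from h import *
t=cv2.imread('pics/t0.png');s=cv2.imread('pics/s0.png')
a=cv2.resize(t[170:300,180:380],(800,520),interpolation=cv2.INTER_CUBIC)
b=cv2.resize(s[150:290,190:400],(800,533),interpolation=cv2.INTER_CUBIC)
cv2.imwrite('pics/t0c.png',a);cv2.imwrite('pics/s0c.png',b)
for n,f,im in(('top','t0',t),('scene','s0',s)):
    P=world(n,np.load(f'pics/{f}.npy'))
    hsv=cv2.cvtColor(im,cv2.COLOR_BGR2HSV); 
    w=(hsv[...,1]<70)&(hsv[...,2]>110)
    # doily & sign
    r={'top':((295,380,170,240),(250,300,205,262)),'scene':((195,262,185,227),(258,322,200,252))}[n]
    for k,(u0,u1,v0,v1) in zip(('doily','sign'),r):
        m=np.zeros_like(w);m[v0:v1,u0:u1]=w[v0:v1,u0:u1]
        q=P[m]; print(n,k,len(q),'pct',np.percentile(q,[1,50,99],axis=0).round(3).tolist())
        if k=='doily':
            (cx,cy),rr=cv2.minEnclosingCircle(q[:,:2].astype(np.float32));print('circle',cx,cy,rr)
        else:
            h=q[q[:,2]>0.055]; print('high',len(h),h.mean(0),cv2.minAreaRect(h[:,:2].astype(np.float32)))
            for z in (0.0,.02,.04,.06,.075):
                g=q[(q[:,2]>z)&(q[:,2]<z+.02)]
                if len(g):print(z,len(g),g.min(0).round(3),g.max(0).round(3))
E
```

```text
top doily 2312 pct [[0.449, -0.34, -0.009], [0.539, -0.248, 0.001], [0.63, -0.157, 0.013]]
circle 0.42368489503860474 -0.17887245118618011 0.2807423770427704
top sign 1214 pct [[0.349, -0.069, -0.0], [0.435, -0.012, 0.031], [0.504, 0.039, 0.098]]
high 252 [ 0.47393927 -0.01298672  0.13199941] ((0.3617619574069977, -0.01860274374485016), (0.2782301604747772, 0.11735697835683823), 2.1263413429260254)
0.0 342 [ 0.348 -0.066  0.   ] [0.509 0.039 0.02 ]
0.02 499 [ 0.366 -0.064  0.02 ] [0.509 0.039 0.04 ]
0.04 118 [ 0.43  -0.071  0.04 ] [0.502 0.042 0.06 ]
0.06 30 [ 0.471 -0.073  0.06 ] [0.497 0.039 0.08 ]
0.075 201 [ 0.467 -0.073  0.075] [0.493 0.045 0.095]
scene doily 1403 pct [[0.45, -0.394, -0.005], [0.545, -0.246, -0.001], [0.633, -0.155, 0.031]]
circle 0.7757375240325928 0.23188938200473785 0.6759690642356873
scene sign 615 pct [[0.346, -0.119, -0.002], [0.429, 0.01, 0.026], [0.546, 0.226, 0.158]]
high 170 [0.49719546 0.0426322  0.10689438] ((0.696641206741333, 0.4176815152168274), (1.0792161226272583, 0.09132655709981918), 62.044681549072266)
0.0 212 [ 0.346 -0.092  0.   ] [0.514 0.049 0.02 ]
0.02 190 [ 0.4   -0.055  0.02 ] [0.509 0.05  0.04 ]
0.04 28 [0.483 0.041 0.04 ] [0.503 0.05  0.06 ]
0.06 31 [ 0.476 -0.076  0.061] [0.496 0.049 0.08 ]
0.075 124 [ 0.467 -0.072  0.076] [0.491 0.049 0.093]
```

View pics/t0c.png

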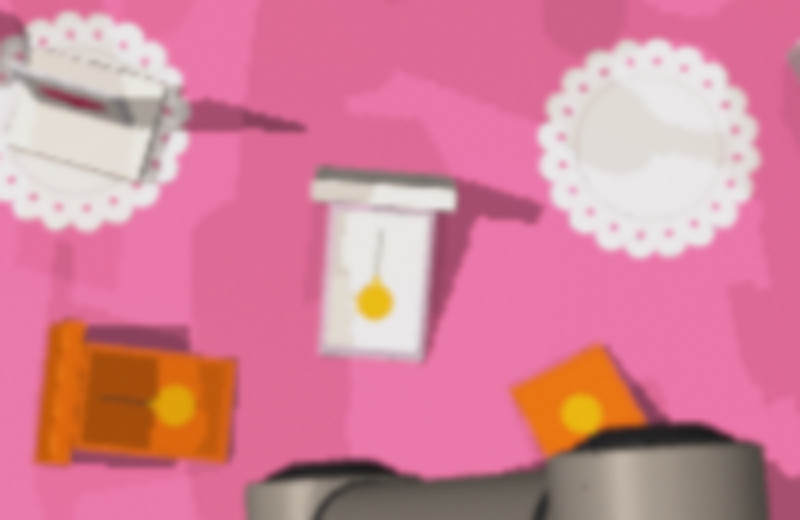

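View pics/s0c.png

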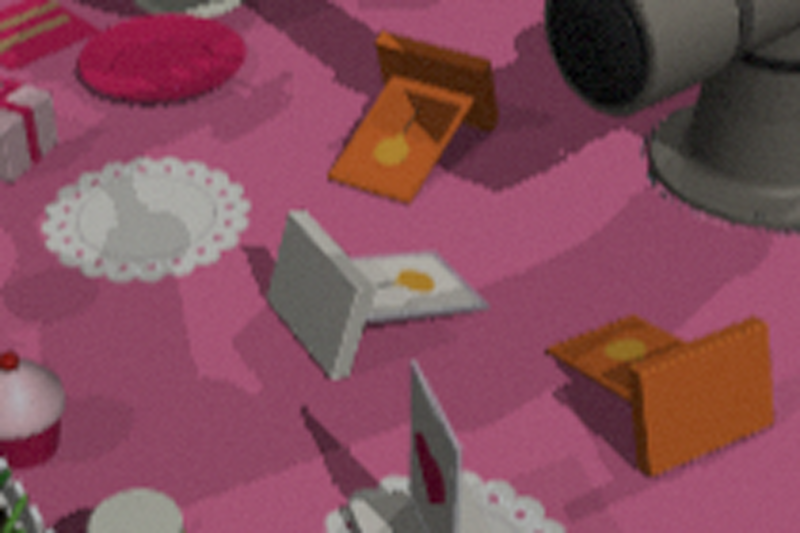

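The crops confirm the layout. The sign's foot slab stands at crop (312–457,170–210) with its panel ending at crop y≈358. The empty doily is centred near crop (650,150). One orange look-alike has a corner at crop (600,345), right beside the strip I would slide through.

```bash
python3 - <<'E'
from h import *
t=cv2.imread('pics/t0.png');d=np.load('pics/t0.npy');P=world('top',d)
s=cv2.imread('pics/s0.png');ds=np.load('pics/s0.npy');Q=world('scene',ds)
for nm,(u,v) in {'or1 corner':(238,260),'or1b':(236,284),'or2 top':(329,258),'or2 left':(309,268)}.items():print(nm,P[v,u].round(3))
A=np.concatenate([P.reshape(-1,3),Q.reshape(-1,3)])
A=A[np.isfinite(A).all(1)]
def box(n,x0,x1,y0,y1,z0,z1):
    q=A[(A[:,0]>x0)&(A[:,0]<x1)&(A[:,1]>y0)&(A[:,1]<y1)&(A[:,2]>z0)&(A[:,2]<z1)]
    if len(q): print(n,len(q),np.percentile(q,[2,98],axis=0).round(3).tolist())
box('sign2 hi',.45,.65,.05,.3,.03,.17)
box('cupcake',.6,.8,-.1,.06,.03,.11)
box('cupa',.6,.8,-.3,-.15,.03,.11)
box('favour',.45,.7,-.45,-.3,.03,.11)
box('or2',.2,.42,-.35,-.13,.01,.1)
# rim line from top view z>.078
for X in(P,Q):
    m=(X[...,2]>.08)&(X[...,2]<.1)&(X[...,0]>.44)&(X[...,0]<.52)&(abs(X[...,1]+.013)<.07)
    q=X[m];k=np.polyfit(q[:,1],q[:,0],1);print('rim',len(q),k,q.mean(0),q[:,1].min(),q[:,1].max())
# doily: white, flat, radius
for n,X,im in(('t',P,t),('s',Q,s)):
    hsv=cv2.cvtColor(im,cv2.COLOR_BGR2HSV);m=(hsv[...,1]<70)&(abs(X[...,2])<.02)&(np.hypot(X[...,0]-.54,X[...,1]+.248)<.115)
    q=X[m][:,:2].astype(np.float32);print(n,cv2.minEnclosingCircle(q),np.median(X[m][:,2]))
E
```

```text
or1 corner [ 0.342  0.11  -0.005]
or1b [0.259 0.113 0.007]
or2 top [ 0.358 -0.205 -0.003]
or2 left [ 0.321 -0.136  0.002]
sign2 hi 705 [[0.54, 0.205, 0.032], [0.564, 0.29, 0.159]]
cupcake 808 [[0.722, -0.057, 0.035], [0.787, 0.012, 0.095]]
cupa 883 [[0.708, -0.231, 0.032], [0.777, -0.158, 0.097]]
favour 951 [[0.564, -0.447, 0.032], [0.662, -0.37, 0.075]]
or2 1302 [[0.206, -0.275, 0.011], [0.346, -0.146, 0.088]]
rim 204 [0.04442053 0.47965002] [ 0.47904778 -0.01355769  0.08812282] -0.07287633750342085 0.04472893101461026
rim 170 [0.03866392 0.4814978 ] [ 0.48119815 -0.00775002  0.08613361] -0.07238020218994712 0.048131538441305466
t ((0.5405109524726868, -0.24784208834171295), 0.09895795583724976) 0.0014315641401723145
s ((0.5385603308677673, -0.250755250453949), 0.1005614772439003) -0.000676513834615311
```

>>> send_rows(
  targets=[
    [0,0,0.04,0.025,0.13],
    [0,0.01,0.045,0.015,0.14],
    [0,0.015,0.045,0,0.14],
    [0,0.02,0.04,0,0.14],
    [0,0.025,0.04,0,0.14],
  ],
)

```text
time: 0.6
tool_pos: [0.1906, -0.2991, 0.2666]
tool_rot: [3.142, -0.0, 0.926]
contact_force: [1.3, -0.2, 0.6]
opening: 0.0563
grip_force: 0.0
```

>>> send_rows(
  targets=[
    [0,0.03,0.035,0,0.13],
    [0,0.03,0.035,0,0.13],
    [0,0.03,0.035,0,0.13],
    [0,0.03,0.035,0,0.13],
    [0,0.03,0.035,0,0.13],
  ],
)

```text
time: 1.1
tool_pos: [0.3414, -0.1242, 0.2668]
tool_rot: [3.141, 0.0, 1.577]
contact_force: [0.4, -1.3, 0.2]
opening: 0.0161
grip_force: 0.0
```

>>> send_rows(
  targets=[
    [0,0.03,0.035,0,0],
    [0,0.03,0.035,0,0],
    [0,0.03,0.035,0,0],
    [0,0.03,0.035,0,0],
    [0,0.03,0.035,0,0],
  ],
)

```text
time: 1.6
tool_pos: [0.4914, 0.0509, 0.2664]
tool_rot: [-3.141, 0.0, 1.572]
contact_force: [1.1, -1.4, 0.3]
opening: 0.0
grip_force: 0.0
```

>>> send_rows(
  targets=[
    [0,0.012,0.024,-0.04,0],
    [0,0.01,0,-0.048,0],
    [0,0,0,-0.048,0],
    [0,0,0,-0.048,0],
    [0,0,0,-0.047,0],
  ],
)

```text
time: 2.1
tool_pos: [0.5121, 0.0732, 0.0337]
tool_rot: [-3.141, 0.0, 1.572]
contact_force: [0.6, -0.9, 0.4]
opening: 0.0006
grip_force: 0.0
```

>>> send_rows(
  targets=[
    [0,0,-0.008,0,0],
    [0,0,-0.008,0,0],
    [0,0,-0.008,0,0],
    [0,0,-0.008,0,0],
    [0,0,-0.008,0,0],
  ],
)

```text
time: 2.6
tool_pos: [0.5139, 0.0321, 0.0378]
tool_rot: [3.138, 0.0, 1.571]
contact_force: [0.9, 2.1, -0.2]
opening: 0.0006
grip_force: 0.6
```

```bash
python3 - <<'E'
from h import *
snap('scene','s1');snap('top','t1');t=cv2.imread('pics/t1.png');s=cv2.imread('pics/s1.png')
a=cv2.resize(t[170:300,200:400],(400,260));b=cv2.resize(s[150:270,190:390],(400,240))
a=a[:240];cv2.imwrite('pics/c1.png',cv2.resize(np.hstack([a,b]),(800,240)))
E
```

```text
(no output)
```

View pics/c1.png

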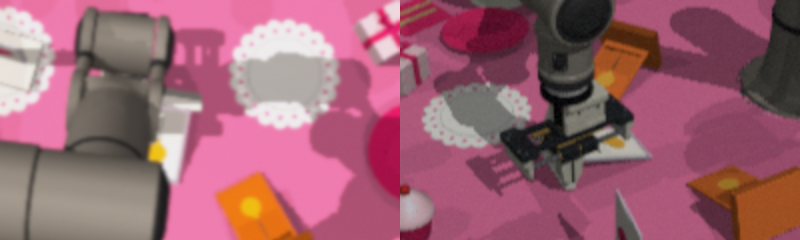

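The hand is against the foot's left end and the sign is sliding, with about 2 N of force. In the left (top) crop the foot and panel show at about (180,105) and (170,150).

>>> send_rows(
  targets=[
    [0,0,-0.01,0,0],
    [0,0,-0.01,0,0],
    [0,0,-0.01,0,0],
    [0,0,-0.01,0,0],
    [0,0,-0.01,0,0],
  ],
)

```text
time: 3.2
tool_pos: [0.5127, -0.0179, 0.0358]
tool_rot: [3.141, -0.0, 1.572]
contact_force: [0.7, 3.6, 4.2]
opening: 0.0003
grip_force: 1.6
```

```bash
cat > look.py <<'E'
from h import *
import sys
def look(f):
    snap('scene','s'+f);snap('top','t'+f);t=cv2.imread(f'pics/t{f}.png');s=cv2.imread(f'pics/s{f}.png')
    a=cv2.resize(t[150:300,220:390],None,fx=2.35,fy=2.35,interpolation=3);b=cv2.resize(s[150:300,190:360],None,fx=2.35,fy=2.35,interpolation=3)
    cv2.imwrite(f'pics/c{f}.png',np.hstack([a,b]))
    for n,im,k in(('top',t,'t'),('scene',s,'s')):
        X=world(n,np.load(f'pics/{k}{f}.npy'));hsv=cv2.cvtColor(im,cv2.COLOR_BGR2HSV)
        reg=(X[...,0]>.32)&(X[...,0]<.68)&(X[...,1]<.15)&(X[...,1]>-.35)
        y=(hsv[...,0]>18)&(hsv[...,0]<32)&(hsv[...,1]>120)&reg
        if y.any():print(n,'yellow',y.sum(),np.median(X[y],0).round(3))
        w=(hsv[...,1]<70)&(hsv[...,2]>100)&reg&(X[...,2]>.005)&(X[...,2]<.17)
        q=X[w]
        for z0,z1 in((.01,.03),(.03,.06),(.06,.1),(.1,.17)):
            g=q[(q[:,2]>z0)&(q[:,2]<z1)]
            if len(g)>5:print(n,z0,len(g),g.mean(0).round(3),[np.round(v,3) for v in cv2.minAreaRect(g[:,:2].astype(np.float32))])
if __name__=='__main__':look(sys.argv[1])
E
python3 look.py 2
```

```text
top yellow 12 [ 0.339 -0.037  0.563]
top 0.01 204 [ 0.452 -0.145  0.019] [array([ 0.506, -0.185]), array([0.175, 0.318]), np.float64(26.293)]
top 0.03 167 [ 0.435 -0.1    0.039] [array([ 0.435, -0.096]), array([0.054, 0.096]), np.float64(59.178)]
top 0.06 117 [ 0.453 -0.112  0.086] [array([ 0.455, -0.112]), array([0.06 , 0.026]), np.float64(68.858)]
scene yellow 94 [ 0.514 -0.034  0.125]
scene 0.01 217 [ 0.401 -0.045  0.021] [array([ 0.425, -0.06 ]), array([0.098, 0.143]), np.float64(78.148)]
scene 0.03 101 [ 0.466 -0.035  0.039] [array([ 0.458, -0.04 ]), array([0.155, 0.04 ]), np.float64(41.184)]
scene 0.06 48 [ 0.513 -0.008  0.069] [array([ 0.543, -0.021]), array([0.032, 0.121]), np.float64(77.464)]
scene 0.1 196 [0.499 0.01  0.146] [array([0.524, 0.012]), array([0.068, 0.197]), np.float64(69.866)]
```

View pics/c2.png

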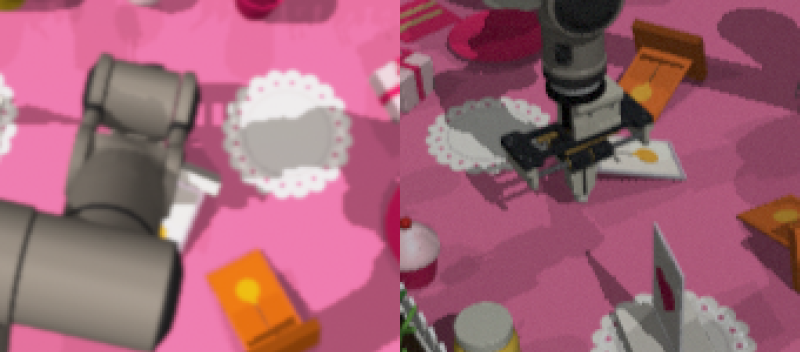

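The sign has turned clockwise by about 20–24° and moved. In the top half the foot's right end is at (205,180) and the panel at (175,220).

>>> send_rows(
  targets=[
    [0,0,0,0.006,0],
    [0,0.003,-0.01,0,0],
    [0,0.003,-0.01,0,0],
    [0,0.003,-0.01,0,0],
    [0,0.003,-0.01,0,0],
  ],
)

```text
time: 3.8
tool_pos: [0.525, -0.0579, 0.0417]
tool_rot: [3.141, 0.0, 1.572]
contact_force: [-0.3, 0.8, 0.5]
opening: 0.0002
grip_force: 0.8
```

```bash
python3 look.py 3
```

```text
top 0.01 90 [ 0.493 -0.201  0.016] [array([ 0.499, -0.225]), array([0.212, 0.276]), np.float64(80.081)]
top 0.03 103 [ 0.427 -0.126  0.039] [array([ 0.422, -0.134]), array([0.047, 0.095]), np.float64(68.643)]
top 0.06 96 [ 0.441 -0.139  0.086] [array([ 0.443, -0.14 ]), array([0.05 , 0.027]), np.float64(55.278)]
scene yellow 91 [ 0.523 -0.057  0.131]
scene 0.01 297 [ 0.409 -0.059  0.02 ] [array([ 0.429, -0.076]), array([0.106, 0.148]), np.float64(59.513)]
scene 0.03 212 [ 0.458 -0.081  0.038] [array([ 0.467, -0.072]), array([0.15 , 0.058]), np.float64(40.777)]
scene 0.06 55 [ 0.519 -0.048  0.073] [array([ 0.498, -0.06 ]), array([0.092, 0.018]), np.float64(29.243)]
scene 0.1 156 [ 0.516 -0.031  0.148] [array([ 0.527, -0.052]), array([0.181, 0.073]), np.float64(0.752)]
```

>>> send_rows(
  targets=[
    [0,0.002,-0.01,0,0],
    [0,0.002,-0.01,0,0],
    [0,0.002,-0.01,0,0],
    [0,0.002,-0.01,0,0],
    [0,0,0,0,0],
  ],
)

```text
time: 4.4
tool_pos: [0.533, -0.0986, 0.0417]
tool_rot: [3.141, 0.001, 1.571]
contact_force: [-0.2, -0.1, 0.1]
opening: 0.0005
grip_force: 0.0
```

>>> send_rows(
  targets=[
    [0,0.01,0.03,0,0],
    [0,0.03,0.02,0.045,0],
    [0,0.02,0.03,0.05,0],
    [0,0,0.05,0.05,0],
    [0,0,0.05,0.03,0],
  ],
)

```text
time: 4.9
tool_pos: [0.5857, 0.0533, 0.1849]
tool_rot: [3.139, 0.0, 1.57]
contact_force: [0.1, -0.3, -0.8]
opening: 0.0004
grip_force: 0.0
```

```bash
python3 look.py 4
```

```text
top yellow 59 [ 0.408 -0.06   0.021]
top 0.01 477 [ 0.427 -0.088  0.02 ] [array([ 0.472, -0.178]), array([0.169, 0.359]), np.float64(44.347)]
top 0.03 384 [ 0.444 -0.111  0.038] [array([ 0.441, -0.11 ]), array([0.113, 0.1  ]), np.float64(35.129)]
top 0.06 233 [ 0.458 -0.13   0.086] [array([ 0.46 , -0.131]), array([0.119, 0.026]), np.float64(36.14)]
scene yellow 118 [0.584 0.037 0.277]
scene 0.01 336 [ 0.422 -0.069  0.02 ] [array([ 0.435, -0.091]), array([0.103, 0.153]), np.float64(43.899)]
scene 0.03 274 [ 0.451 -0.109  0.038] [array([ 0.457, -0.103]), array([0.112, 0.065]), np.float64(23.096)]
scene 0.06 28 [ 0.448 -0.127  0.085] [array([ 0.445, -0.129]), array([0.094, 0.013]), np.float64(42.175)]
```

View pics/c4.png

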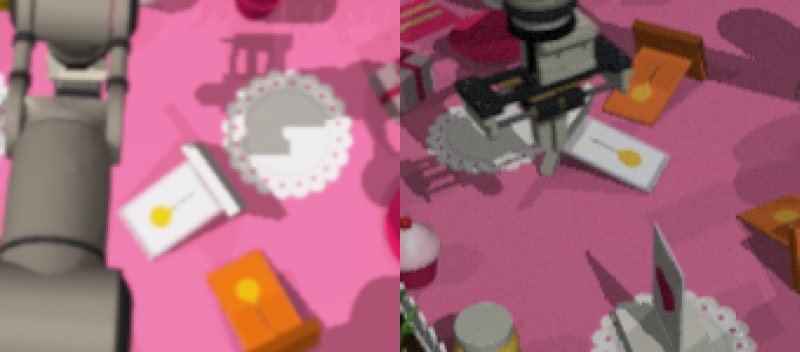

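The top half shows the sign turned, with its foot strip at (215,180) and its panel pointing away from the doily at (165,215). The foot axis points straight at the doily centre near (288,133). Next I'll tip it along d≈(0.59,-0.81).

>>> send_rows(
  targets=[
    [0,-0.03,-0.03,0,0.13],
    [0,-0.03,-0.03,0,0.13],
    [0,-0.03,-0.03,0,0.13],
    [0,-0.03,-0.03,0,0.12],
    [0,-0.032,-0.028,0,0.12],
  ],
)

```text
time: 5.5
tool_pos: [0.431, -0.0964, 0.1818]
tool_rot: [-3.141, -0.0, 2.207]
contact_force: [0.2, -1.4, -0.1]
opening: 0.0009
grip_force: 0.0
```

>>> send_rows(
  targets=[
    [0,0,0,-0.04,0],
    [0,0,0,-0.04,0],
    [0,0,0,-0.035,0],
    [0,0,0,0,0],
  ],
)

```text
time: 5.9
tool_pos: [0.4293, -0.0943, 0.0637]
tool_rot: [-3.136, -0.008, 2.201]
contact_force: [-0.9, -0.5, -0.3]
opening: 0.0007
grip_force: 0.0
```

>>> send_rows(
  targets=[
    [0,0.006,-0.008,0,0],
    [0,0.006,-0.008,0,0],
    [0,0.005,-0.006,0,0],
    [0,0.005,-0.006,0,0],
    [0,0.005,-0.006,0,0],
  ],
)

```text
time: 6.4
tool_pos: [0.4607, -0.1299, 0.0681]
tool_rot: [3.141, 0.001, 2.202]
contact_force: [-0.3, -0.3, -0.6]
opening: 0.0002
grip_force: 0.1
```

>>> send_rows(
  targets=[
    [0,0.005,-0.006,0,0],
    [0,0.005,-0.006,0,0],
    [0,0.005,-0.006,0,0],
    [0,0.005,-0.006,0,0],
    [0,0,0,0,0],
  ],
)

```text
time: 6.9
tool_pos: [0.4808, -0.154, 0.0674]
tool_rot: [3.141, 0.001, 2.201]
contact_force: [0.9, -0.3, -0.6]
opening: 0.0006
grip_force: 0.0
```

```bash
python3 look.py 5
```

```text
top 0.01 29 [ 0.534 -0.288  0.012] [array([ 0.558, -0.289]), array([0.151, 0.089]), np.float64(15.995)]
top 0.1 29 [ 0.459 -0.068  0.129] [array([ 0.446, -0.131]), array([0.173, 0.087]), np.float64(60.475)]
scene yellow 43 [ 0.489 -0.11   0.146]
scene 0.01 91 [ 0.507 -0.125  0.02 ] [array([ 0.501, -0.131]), array([0.063, 0.029]), np.float64(24.442)]
scene 0.03 158 [ 0.506 -0.142  0.049] [array([ 0.483, -0.153]), array([0.124, 0.043]), np.float64(25.258)]
scene 0.06 260 [ 0.475 -0.128  0.076] [array([ 0.475, -0.137]), array([0.111, 0.12 ]), np.float64(37.519)]
scene 0.1 205 [ 0.465 -0.092  0.124] [array([ 0.467, -0.101]), array([0.196, 0.132]), np.float64(20.209)]
```

View pics/c5.png

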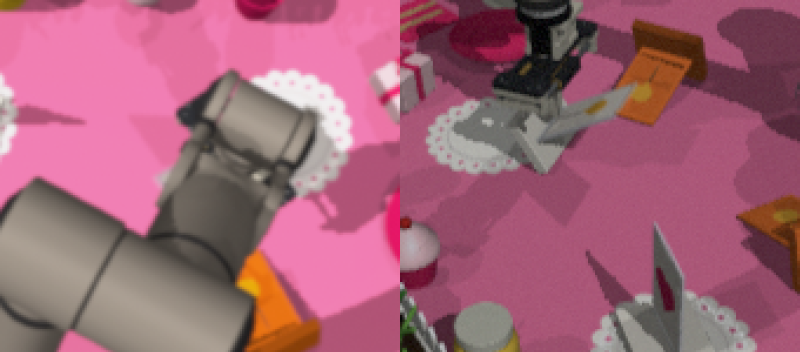

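The right half shows the foot tipping over at (535,145) and the panel swinging up at (590,110), just as planned. I'll draw on.

>>> send_rows(
  targets=[
    [0,0.005,-0.006,0,0],
    [0,0.005,-0.006,0,0],
    [0,0.005,-0.006,0.005,0],
    [0,0.005,-0.006,0.008,0],
    [0,0.005,-0.006,0.01,0],
  ],
)

```text
time: 7.5
tool_pos: [0.5053, -0.1837, 0.091]
tool_rot: [3.142, -0.0, 2.202]
contact_force: [0.1, 0.2, 0.2]
opening: 0.0004
grip_force: 0.3
```

>>> send_rows(
  targets=[
    [0,0.005,-0.006,0.01,0],
    [0,0.005,-0.006,0.01,0],
    [0,0.005,-0.006,0.005,0],
    [0,0.005,-0.006,0,0],
    [0,0,0,0,0],
  ],
)

```text
time: 8.0
tool_pos: [0.5254, -0.2078, 0.1153]
tool_rot: [3.141, 0.0, 2.201]
contact_force: [-0.5, 0.5, -1.0]
opening: 0.0003
grip_force: 0.0
```

```bash
python3 look.py 6
```

```text
top 0.01 17 [ 0.529 -0.156  0.017] [array([ 0.537, -0.244]), array([0.17 , 0.183]), np.float64(49.462)]
scene yellow 57 [ 0.513 -0.188  0.122]
scene 0.01 453 [ 0.509 -0.175  0.016] [array([ 0.505, -0.188]), array([0.126, 0.091]), np.float64(36.662)]
scene 0.03 92 [ 0.507 -0.185  0.045] [array([ 0.505, -0.187]), array([0.094, 0.005]), np.float64(35.327)]
scene 0.06 121 [ 0.508 -0.184  0.079] [array([ 0.505, -0.187]), array([0.09 , 0.007]), np.float64(33.579)]
scene 0.1 188 [ 0.509 -0.186  0.134] [array([ 0.51 , -0.194]), array([0.092, 0.024]), np.float64(36.464)]
```

View pics/c6.png

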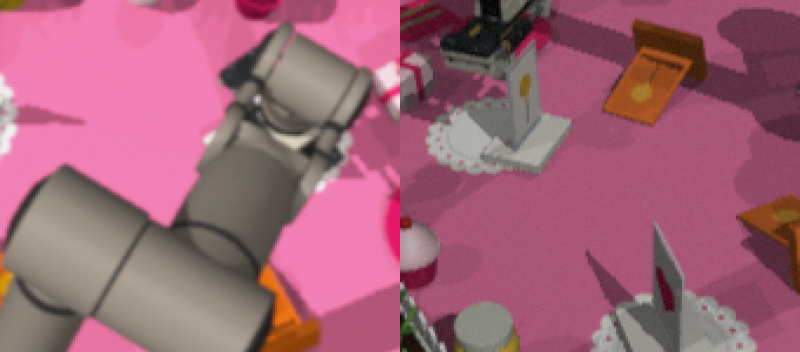

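The right half shows the sign standing at (525,110), its foot at (530,145) and the hand clear beyond it. It stands at about (0.505,-0.188) and needs a 70 mm push along d.

>>> send_rows(
  targets=[
    [0,0.003,-0.004,0.045,0],
    [0,0.003,-0.004,0.045,0],
    [0.4,-0.025,0.032,0.005,0],
    [0.4,-0.025,0.032,0,0],
    [0.4,-0.027,0.034,0,0],
  ],
)

```text
time: 8.6
tool_pos: [0.4526, -0.1159, 0.2101]
tool_rot: [3.142, -0.0, 2.201]
contact_force: [0.5, 0.6, 0.8]
opening: 0.0197
grip_force: 0.0
```

>>> send_rows(
  targets=[
    [0.4,0,0,-0.045,0],
    [0.4,0,0,-0.045,0],
    [0.4,0,0,-0.045,0],
    [0.4,0,0,-0.045,0],
    [0.4,0,0,-0.018,0],
  ],
)

```text
time: 9.1
tool_pos: [0.451, -0.1156, 0.0087]
tool_rot: [-3.138, -0.006, 2.202]
contact_force: [-1.1, 0.3, 0.7]
opening: 0.0367
grip_force: 0.0
```

>>> send_rows(
  targets=[
    [0,0,0,0,0],
  ],
)

```text
time: 9.2
tool_pos: [0.4514, -0.1158, 0.0097]
tool_rot: [-3.138, -0.006, 2.202]
contact_force: [0.2, 0.9, 0.6]
opening: 0.0324
grip_force: 0.0
```

>>> send_rows(
  targets=[
    [0.4,0.006,-0.009,0,0],
    [0.4,0.006,-0.009,0,0],
    [0.4,0.006,-0.009,0,0],
    [0.4,0.006,-0.009,0,0],
    [0.4,0.005,-0.008,0,0],
  ],
)

```text
time: 9.7
tool_pos: [0.4835, -0.1619, 0.013]
tool_rot: [3.141, 0.0, 2.201]
contact_force: [-1.7, 3.0, 1.9]
opening: 0.0367
grip_force: 1.5
```

>>> send_rows(
  targets=[
    [0.4,0.006,-0.009,0,0],
    [0.4,0.006,-0.009,0,0],
    [0.4,0.006,-0.009,0,0],
    [0.4,0.005,-0.008,0,0],
    [0.4,0,0,0,0],
  ],
)

```text
time: 10.2
tool_pos: [0.5071, -0.1977, 0.0124]
tool_rot: [3.141, 0.002, 2.201]
contact_force: [0.5, 0.4, -0.6]
opening: 0.0365
grip_force: 0.0
```

```bash
python3 look.py 7
```

```text
top 0.01 8 [ 0.513 -0.31   0.012] [array([ 0.531, -0.314]), array([0.149, 0.035]), np.float64(0.124)]
top 0.1 12 [ 0.48  -0.247  0.119] [array([ 0.513, -0.208]), array([0.189, 0.044]), np.float64(52.511)]
scene yellow 48 [ 0.535 -0.236  0.108]
scene 0.01 136 [ 0.568 -0.215  0.016] [array([ 0.55 , -0.217]), array([0.083, 0.13 ]), np.float64(52.126)]
scene 0.03 21 [ 0.511 -0.188  0.039] [array([ 0.525, -0.189]), array([0.048, 0.102]), np.float64(86.277)]
scene 0.06 72 [ 0.552 -0.166  0.087] [array([ 0.516, -0.202]), array([0.174, 0.094]), np.float64(35.936)]
scene 0.1 180 [ 0.53  -0.204  0.132] [array([ 0.514, -0.206]), array([0.186, 0.099]), np.float64(36.067)]
```

>>> send_rows(
  targets=[
    [0.4,0.002,-0.006,0,0],
    [0.4,0,0,0,0],
    [0.4,-0.015,0.02,0,0],
    [0.4,-0.02,0.028,0.01,0],
    [0.4,-0.02,0.03,0.045,0],
  ],
)

```text
time: 10.8
tool_pos: [0.4524, -0.1264, 0.0591]
tool_rot: [-3.138, -0.006, 2.201]
contact_force: [0.6, -0.4, 1.6]
opening: 0.0365
grip_force: 0.0
```

>>> send_rows(
  targets=[
    [0.4,-0.01,0.03,0.05,0],
    [0.4,0,0.04,0.05,0],
    [0.4,0,0.045,0.05,0],
    [0.4,0,0.045,0,0],
    [0.4,0,0.045,0,0],
  ],
)

```text
time: 11.3
tool_pos: [0.4477, 0.0533, 0.1816]
tool_rot: [3.138, 0.003, 2.201]
contact_force: [1.0, -1.0, -0.8]
opening: 0.0365
grip_force: 0.0
```

```bash
python3 look.py 8; python3 - <<'E'
from h import *
# tableware shift check in top view: differences
X=world('top',np.load('pics/t8.npy'));q=X[(X[...,2]>.03)&(X[...,2]<.17)&(np.hypot(X[...,0]-.54,X[...,1]+.249)<.09)];print(np.percentile(q,[2,50,98],axis=0).round(3))
print(observe()['contact_force'])
E
```

```text
top yellow 8 [ 0.54  -0.247  0.097]
top 0.01 609 [ 0.532 -0.244  0.018] [array([ 0.542, -0.255]), array([0.153, 0.174]), np.float64(89.307)]
top 0.03 53 [ 0.537 -0.25   0.044] [array([ 0.539, -0.249]), array([0.086, 0.004]), np.float64(36.464)]
top 0.06 58 [ 0.54  -0.248  0.079] [array([ 0.539, -0.248]), array([0.09 , 0.004]), np.float64(36.986)]
top 0.1 140 [ 0.539 -0.249  0.139] [array([ 0.54 , -0.249]), array([0.09 , 0.007]), np.float64(35.518)]
scene yellow 50 [ 0.531 -0.24   0.117]
scene 0.01 391 [ 0.549 -0.231  0.017] [array([ 0.541, -0.246]), array([0.123, 0.092]), np.float64(36.87)]
scene 0.03 99 [ 0.542 -0.244  0.045] [array([ 0.541, -0.246]), array([0.091, 0.009]), np.float64(34.031)]
scene 0.06 128 [ 0.544 -0.242  0.078] [array([ 0.539, -0.247]), array([0.093, 0.007]), np.float64(35.546)]
scene 0.1 179 [ 0.546 -0.241  0.135] [array([ 0.541, -0.245]), array([0.094, 0.008]), np.float64(34.635)]
[[ 0.504 -0.274  0.032]
 [ 0.538 -0.249  0.108]
 [ 0.574 -0.223  0.162]]
[ 0.37788935 -0.77393374 -0.72230981]
```

View pics/c8.png

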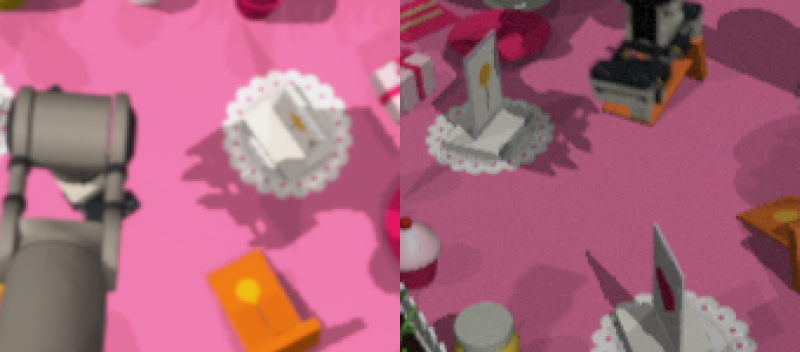

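The sign stands upright in the middle of the doily (top half (288,133), right half (485,120)). Both views put it within about 5 mm of the doily's centre, and the hand is clear of everything.

```bash
python3 -c "
from cell import *
print(hand_in())"
```

```text
the job is handed in; nothing more can be done
None
```

The yellow-balloon sign stands upright on the empty doily, about 5 mm or less from its centre in both camera views, moved by fingertip pushes alone; nothing else was touched, and the job is handed in at about 11.5 s (no verdict came back).

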